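# Park the cooling carousel with its locking pin

### The arm

A 7-joint arm with a two-finger parallel gripper is mounted at the origin on the work surface. World frame = base frame: x ahead of the robot, y to its left, z up, the work surface at z = 0. Lengths are in m, angles in rad, forces in N, time in s.
With the tool pointing down it reaches from about 0.425 to 0.875 m from the base axis. Payload 4.7 kg.
Tool frame: the origin (TCP) lies at the very end of the fingers, on their centre line; the grasp point (between the pads) lies 19 mm behind it; z points along the fingers, y is the line along which they close (so a half turn about z gives the same grasp; the last joint's range is limited). The gripper opens to 85 mm and grips with 20 to 120 N. Pads are 22 mm wide; open, the fingers measure 114 mm over their backs; the gripper's body (76 mm by 85 mm) begins 54 mm behind the grasp point. The pads swing forward as they close: fully open they stand 13 mm farther back than shut.
Start: joints at [-1.088, 0.321, -0.07, 1.45, 0.023, 1.371, -0.057], TCP at [0.294, 0.58, 0.231] pointing down, gripper open.
Joint ranges: [-2.86, 2.86], [-0.3, 2.09], [-1.38, 1.24], [0.06, 2.45], [-1.56, 4.7], [0.09, 2.05], [-2.69, 2.69]. Speed limits (rad/s): [2.57, 2.57, 3.14, 3.14, 3.14, 3.14, 3.14].

### API

Orientations are given as a unit quaternion [w, x, y, z].
In Python, from bench import telemetry, camera, get_calibration, workorder gives the robot as it stands.
- The arm moves only by the tool jog_arm, never from a script. Its argument "steps" is a list of rows, each an object with "offset": the shift along the world's x, y, z in cm, a list of three; "twist": the turn about the world's z in degrees; "jaw": the finger opening in cm, from 0 to 8.54. A call has 1 to 12 rows; each row shifts and turns the commanded pose from where the row before left it; what a row does not reach is not made up. A row lasts 1/10 s, in which the tool goes at most 50 mm and 8.59 degrees, less where a joint would pass 70% of its speed; a pose out of reach is approached as far as the arm can. A call is refused whole if a number of a shift passes 5 or a number of a turn 8.59, either way. A call with a gripper value outside its range is refused whole. The fingers move at their own pace and stop on an object; "squeeze" is the grip in N (left out, the last holds). Time passes only in rows, so rows that do not move let the fingers close. It gives the time, the measured TCP pose, the force, the opening and the grip force at its end, in the units of the state.
- telemetry.get_state(): the state, without advancing time (a new reading comes with each control period).
- camera(name): name is "scene" or "side" or "wrist"; returns the picture (384x512x3 uint8, red, green, blue); there is no depth.
- get_calibration(name): a dict with "mtx" (3x3 intrinsics, pixels), "k1" (the pictures are not rectified: a ray, as slopes to the right and down, at radius r is drawn at 1 + k1 r^2 times it, then the intrinsics apply), "R" (3x3) and "t" (3): a world point X has camera coordinates R X + t; the wrist camera has in their place "tool_from_camera" (4x4, takes a point from camera to tool coordinates, whose origin is the TCP and whose axes are the flange's). Camera axes: x right, y down, z forward; pixel columns grow to the right and rows downward; lengths in m; the calibration is good to about 2 mm. A picture is of the moment at which its call begins: read the wrist's pose just before it. get_calibration takes no time and is no camera call.
- workorder.close_job(): hands the job in; it is judged then, once.
The state is a dict: "t": time; "joint_positions": joint angles; "joint_vel": joint speeds; "joint_efforts": joint torques, N m; "position": TCP position; "orientation": TCP orientation; "ft_force": force on the tool from outside, world axes, zero at the start; "ft_torque": the same for the moment, N m; "width": finger opening in m; "grasp_force": force on a finger pad.
Only numpy, scipy, OpenCV 4.12 (cv2) and the standard library are available. Lean on these libraries where they do the work, as an engineer would, in place of code of your own. Each camera call takes 0.05 s, during which the arm holds its last target. There are 200 camera calls.

### The job

The plate of the cooling carousel is idling round and has to be parked for unloading. Take the locking pin from its stand, pass it down through the slot in the fixed bridge and rub its tip lightly on the turning plate until the plate only creeps, then let the hole in the plate come under the slot at that crawl and push the pin through it fully home, its flange down on the bridge. Never press hard on the plate, leave everything else on the table where it is, and let go of the pin.

Things in the scene. Friction and masses are not known exactly. Their poses are not given: they have to be found in the camera images.
- pin: The loose locking pin, 70 g, origin at its tip, z up along it. From the tip up: round steel shank 14 mm in diameter, 56 mm long (its last 9 mm taper to 6 mm), round flange 36 mm in diameter, 5 mm thick, then a square black handle 22 x 22 mm, 45 mm tall (61 to 106 mm above the tip), its faces looking along the pin's x and y. Starts upright in the stand.
- pin_tip (a point): Centre of the pin's tip (the pin's origin).
- stand: Plain grey block 70 x 70 x 65 mm fixed on the table, with an upright hole 17.5 mm wide and 60 mm deep in its middle; the pin stands in it, flange on the block's top. Origin: centre of the underside. Across the table stands a wooden block with dental burs, not needed; the two may change places.
- station: The carousel's fixed base: white round housing 176 mm in diameter, grey panel at its front (own -x). Origin: centre of its underside, on the plate's axis. At its own +x side a steel post (40 mm wide, 112 to 132 mm from the axis) carries the bridge, a steel plate 46 mm wide, 18 mm thick (108 to 126 mm above the table) reaching in to 58 mm from the axis.
- slot (a point): Centre of the slot through the bridge, on the bridge's top face: 80 mm from the plate's axis along the station's +x; axes as the station's. The slot is 26 mm long along the station's x (radially) and 16 mm wide along its y. With the pin fully home its tip is 56 mm below this point.
- hole (a point): Centre of the mouth of the one hole in the turning plate, on the plate's top face, 80 mm from the axis; it goes round with the plate. Round, 17 mm in diameter, right through the 8 mm plate, with 20 mm of free depth below. When it is under the slot it is 36 mm below the slot's top.
- carousel (a joint): Turn of the plate, rad, counting on, counter-clockwise from above; the hole is under the slot at whole multiples of 2 pi. It starts at rest anywhere and at once runs up to 3 rad/s, driven for ever by a weak slipping clutch (0.14 N m). Rubbing on the hole's track with some 2 to 5 N (friction varies) slows it, a little more stalls it; freed, it runs on. The pin's weight alone slows it too little.
- jar_a: Bystander: small jar.
- jar_b: Bystander: small jar.
- jar_c: Bystander: jar.
- bowl: Bystander: white bowl.
- model: Bystander: plaster model of a jaw.
- brush: Bystander: brush lying on the table.
- spatula: Bystander: spatula lying on the table.
- axis (a point): Centre of the plate's top face, 90 mm above the table, when nothing presses on it (this point is fixed). Plate: aluminium, 200 mm in diameter; three firing trays with crowns on it within 57 mm of the axis. It floats on a spring: it starts to sink at about 0.4 N and sinks 1 mm for each further 1 N, slowly (50 N s/m damping), hard down after 9 mm.
There are look-alikes about, which are no part of the job. What is shaped like the pin but red is not meant.

How it is judged:
By the outcome, as a careful person would: the job done as asked, in the order asked, and still so for the second after the job is handed in, with the robot touching nothing.
It also fails if it takes over 64 s, if anything falls off the work surface, if the arm or the gripper's body presses on something with over 40 N, if the wrist force passes 120 N, or if a joint passes its speed limit or range.

## Working session

There is one attempt and no reset: what is moved stays moved. The work goes in short steps, Python scripts to look and compute and a tool call to move; the robot and the scene stay as the last step left them, time stands still between calls to the robot, and variables do not carry over. Pictures are saved under pics/ and viewed, at most 10 in all, crops included, and the job is handed in when it is done.

Besides the shell and the picture viewer there is one more tool, called by a JSON object that holds its "op" and its "data". jog_arm: Moves the arm, as the interface text tells. Its arguments: {"type":"object","properties":{"steps":{"type":"array"},"squeeze":{"type":"number"}},"required":["steps"]}

```bash
mkdir -p pics; ls; cat > h.py <<'E'
import numpy as np,cv2,json
from bench import telemetry,camera,get_calibration,workorder
def cal(n):
    return get_calibration(n)
def ray(n,px,state=None):
    c=cal(n);K=np.array(c["mtx"]);d=(np.linalg.inv(K)@[px[0],px[1],1])[:2]
    s=d.copy()
    for _ in range(30): s=d/(1+c["k1"]*(s@s))
    v=np.array([s[0],s[1],1.])
    if "R" in c:
        R=np.array(c["R"]);t=np.array(c["t"]);return -R.T@t,R.T@v
    T=np.array(c["tool_from_camera"]);from scipy.spatial.transform import Rotation as Ro
    q=state["orientation"];R=Ro.from_quat([q[1],q[2],q[3],q[0]]).as_matrix()
    return R@T[:3,3]+np.array(state["position"]),R@T[:3,:3]@v
def onz(n,px,z,state=None):
    o,d=ray(n,px,state);return o+d*(z-o[2])/d[2]
def tri(a,pa,b,pb,st=None):
    A=np.zeros((3,3));y=np.zeros(3)
    for n,p in((a,pa),(b,pb)):
        o,d=ray(n,p,st);d=d/np.linalg.norm(d);P=np.eye(3)-np.outer(d,d);A+=P;y+=P@o
    return np.linalg.solve(A,y)
def proj(n,X):
    c=cal(n);p=np.array(c["R"])@X+np.array(c["t"]);s=p[:2]/p[2];s=s*(1+c["k1"]*(s@s));K=np.array(c["mtx"]);return (K@[s[0],s[1],1])[:2]
E
python3 - <<'E'
from h import *
s=telemetry.get_state();print(s)
for n in("scene","side"):
    im=camera(n);cv2.imwrite(f"pics/{n}0.png",cv2.resize(im[:,:,::-1],(800,600),interpolation=cv2.INTER_CUBIC));c=cal(n);print(n,c)
E
```

```text
pics
{'t': 0.0, 'joint_positions': array([-1.08789728,  0.32183455, -0.07007927,  1.45170815,  0.02260943,
        1.37080232, -0.05693842]), 'joint_vel': array([-0.00050909, -0.00010199, -0.00048877,  0.0001756 ,  0.00164679,
        0.00027768,  0.00109225]), 'joint_efforts': array([-5.87393079e-04, -4.93582606e+01, -3.82351242e-01, -3.14323819e+01,
        1.29092135e-02,  1.15228625e-02, -1.10080205e-05]), 'position': array([0.29347945, 0.57935156, 0.23019933]), 'orientation': array([-1.73699305e-04,  2.32263925e-01,  9.72652303e-01, -9.67235434e-04]), 'ft_force': array([ 0.37948997, -0.00169856,  0.42534208]), 'ft_torque': array([-0.04312431, -0.03931733, -0.05915545]), 'grasp_force': 0.0, 'width': 0.08568425286684543}
scene {'mtx': array([[391.37005907,   0.        , 257.78532354],
       [  0.        , 391.37005907, 195.95220666],
       [  0.        ,   0.        ,   1.        ]]), 'k1': -0.10843753977743376, 'R': array([[ 0.73820838,  0.67455568, -0.00479818],
       [ 0.36759703, -0.40822805, -0.83559696],
       [-0.56561543,  0.61508088, -0.54932203]]), 't': array([-0.43918464, -0.11354093,  1.52936332])}
side {'mtx': array([[436.56530599,   0.        , 252.85860523],
       [  0.        , 436.56530599, 198.09519566],
       [  0.        ,   0.        ,   1.        ]]), 'k1': -0.06786667209531866, 'R': array([[-0.9818206 , -0.18970306, -0.00640832],
       [-0.1349408 ,  0.72134239, -0.67930563],
       [ 0.13348895, -0.66609151, -0.7338275 ]]), 't': array([0.55676448, 0.12811157, 1.39643739])}
```

View pics/scene0.png

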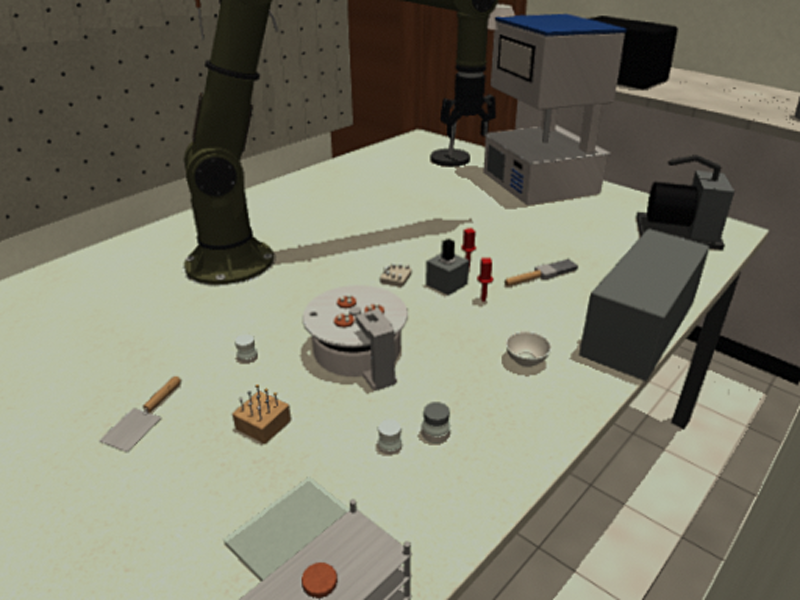

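View pics/side0.png

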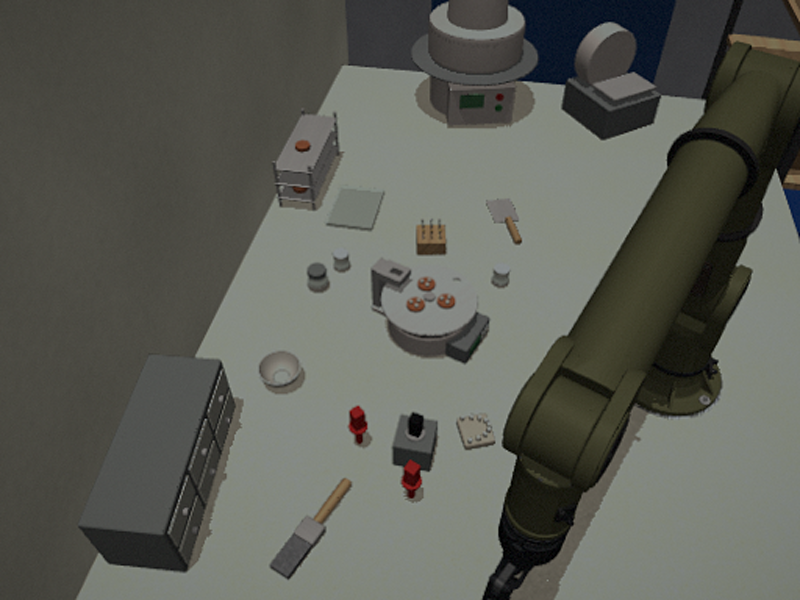

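The scene view (800x600) shows the pin with its black handle in the grey stand at (447,250). The side view has it at (416,425).
Possible mistakes: the red look-alikes at scene (469,240) and (486,275), which are side (411,480) and (358,425). The bur block is at scene (262,412). I choose the black-handled pin in the grey block. The bridge slot is at scene (374,317), side (398,272). I'll check both in close crops.

```bash
python3 - <<'E'
from h import *
a=camera("scene")[:,:,::-1];b=camera("side")[:,:,::-1]
def crop(im,x,y,w,h): return cv2.resize(im[y:y+h,x:x+w],(400,300),interpolation=cv2.INTER_CUBIC)
# 60x45 -> 6.67x
t=np.vstack([np.hstack([crop(a,258,148,64,48),crop(b,236,256,64,48)]),np.hstack([crop(a,190,180,80,60),crop(b,230,160,80,60)])])
cv2.imwrite("pics/c1.png",t)
E
```

```text
(no output)
```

View pics/c1.png

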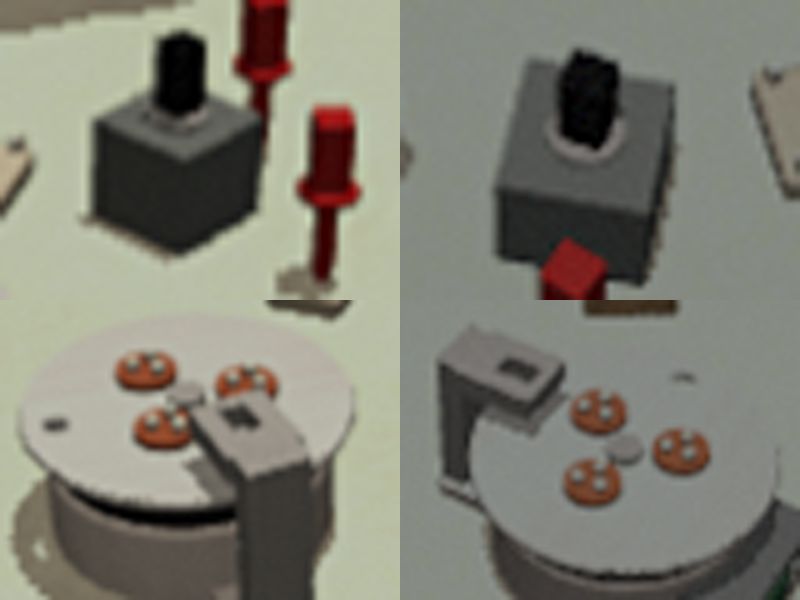

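```bash
python3 - <<'E'
from h import *
def u(x,y,s,ox,oy): return ((x+.5)/s-.5+ox,(y+.5)/s-.5+oy)
A=lambda x,y:u(x,y,6.25,258,148)
B=lambda x,y:u(x-400,y,6.25,236,256)
C=lambda x,y:u(x,y-300,5,190,180)
D=lambda x,y:u(x-400,y-300,5,230,160)
print("blk scene",[onz("scene",A(*p),.065).round(4)[:2] for p in((92,120),(182,160),(258,122))])
print("blk side",[onz("side",B(*p),.065).round(4)[:2] for p in((530,60),(674,85),(650,213),(497,187))])
print("pin top",tri("scene",A(182,38),"side",B(597,58)))
print("slot",tri("scene",C(240,415),"side",D(518,370)),onz("scene",C(240,415),.126),onz("side",D(518,370),.126))
print("knob",tri("scene",C(187,394),"side",D(625,449)))
E
```

```text
blk scene [array([0.4436, 0.2426]), array([0.5103, 0.2415]), array([0.5153, 0.3042])]
blk side [array([0.5088, 0.2461]), array([0.4417, 0.2474]), array([0.442 , 0.3156]), array([0.5107, 0.3151])]
pin top [0.47626224 0.27611739 0.11684718]
slot [ 0.57671553 -0.06229754  0.12576036] [ 0.57639578 -0.06261411  0.126     ] [ 0.57702756 -0.06163739  0.126     ]
knob [ 0.50165447 -0.03477939  0.09324196]
```

{"op": "jog_arm", "data": {"steps": [{"offset":[1.8,-3.0,0.2],"twist":0,"jaw":5},{"offset":[1.8,-3.0,0.2],"twist":0,"jaw":5},{"offset":[1.8,-3.0,0.2],"twist":0,"jaw":5},{"offset":[1.8,-3.0,0.2],"twist":0,"jaw":5},{"offset":[1.8,-3.0,0.2],"twist":0,"jaw":5},{"offset":[1.8,-3.0,0.2],"twist":0,"jaw":5},{"offset":[1.8,-3.0,0.2],"twist":0,"jaw":5},{"offset":[1.8,-3.0,0.2],"twist":0,"jaw":5},{"offset":[1.8,-3.0,0.2],"twist":0,"jaw":5},{"offset":[1.8,-3.0,0.2],"twist":0,"jaw":5},{"offset":[0,0,0],"twist":0,"jaw":5}]}}

```text
t: 1.3
position: [0.4772, 0.2738, 0.2518]
orientation: [0.001, 0.237, 0.972, -0.001]
ft_force: [-0.7, 0.4, -0.1]
width: 0.0497
grasp_force: 0.0
```

```bash
python3 - <<'E'
from h import *
s=telemetry.get_state();im=camera("wrist")
print(s["t"],s["position"],s["orientation"],s["joint_positions"],s["width"],s["ft_force"]);print(cal("wrist"))
import pickle;pickle.dump((s,im),open("w1.pkl","wb"))
cv2.imwrite("pics/w1.png",cv2.resize(im[:,:,::-1],(800,600),interpolation=cv2.INTER_CUBIC))
E
```

```text
1.3 [0.47716551 0.27379707 0.25176501] [ 1.29819563e-03  2.36829484e-01  9.71550013e-01 -8.26427830e-04] [-0.71274067  0.09656768  0.15221184  1.67863939 -0.01185106  1.36688692
  0.53375799] 0.049717735856939616 [-0.70021636  0.36988935 -0.11225248]
{'mtx': array([[341.98956615,   0.        , 255.88065664],
       [  0.        , 341.98956615, 190.08167429],
       [  0.        ,   0.        ,   1.        ]]), 'k1': -0.00039483088015793177, 'tool_from_camera': array([[-1.14860329e-03, -9.47694556e-01, -3.19176611e-01,
         8.22473473e-02],
       [ 9.99999253e-01, -9.54778446e-04, -7.63727951e-04,
         1.74681918e-03],
       [ 4.19037872e-04, -3.19177250e-01,  9.47694944e-01,
        -1.42984272e-01],
       [ 0.00000000e+00,  0.00000000e+00,  0.00000000e+00,
         1.00000000e+00]])}
```

View pics/w1.png

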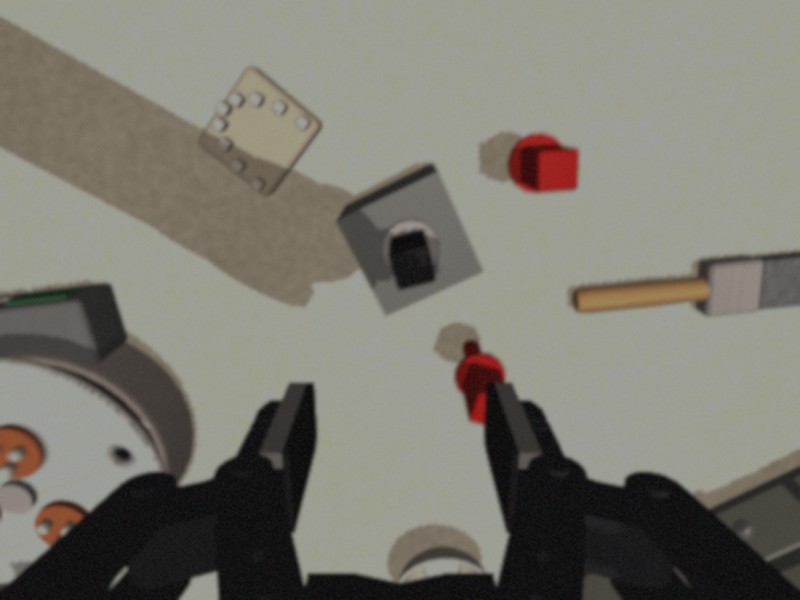

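The wrist view shows the black handle at about (411,258) in the stand, slightly rotated. The red pins are at (545,162) and (480,385).

```bash
python3 - <<'E'
from h import *
import pickle;s,im=pickle.load(open("w1.pkl","rb"))
c=im[130:205,210:310,::-1].astype(float);c=np.clip((c/255)**.45*255,0,255).astype(np.uint8)
cv2.imwrite("pics/w1c.png",cv2.resize(c,(800,600),interpolation=cv2.INTER_CUBIC))
f=lambda x,y:((x+.5)/1.5625-.5,(y+.5)/1.5625-.5)
for n,p,z in(("red1 flange",(535,162),.061),("red1 top",(557,168),.106),("red2 base",(468,345),.0),("red2 flange",(479,377),.061)):print(n,onz("wrist",f(*p),z,s).round(3))
print("blk",[onz("wrist",f(*p),.065,s).round(4)[:2] for p in((338,217),(437,165),(482,270),(387,314))])
E
```

```text
red1 flange [0.466 0.373 0.061]
red1 top [0.466 0.374 0.106]
red2 base [0.585 0.281 0.   ]
red2 flange [0.582 0.282 0.061]
blk [array([0.4395, 0.2515]), array([0.4396, 0.3198]), array([0.5116, 0.3165]), array([0.5102, 0.2484])]
```

View pics/w1c.png

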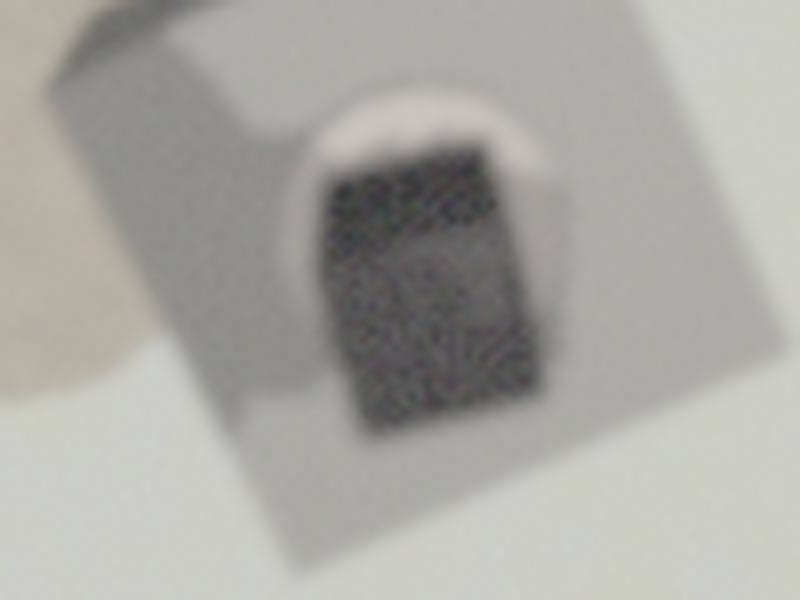

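```bash
python3 - <<'E'
from h import *
import pickle;s,im=pickle.load(open("w1.pkl","rb"))
g=lambda x,y:((x+.5)/8-.5+210,(y+.5)/8-.5+130)
P=np.array([onz("wrist",g(*p),.115,s)[:2] for p in((325,265),(505,228),(543,388),(365,435))]);print(P.round(4),P.mean(0))
F=np.array([onz("wrist",g(*p),.070,s)[:2] for p in((425,88),(283,235),(572,230))]);print(F)
for i in range(4):
    d=P[(i+1)%4]-P[i];print(np.linalg.norm(d),np.degrees(np.arctan2(d[1],d[0])))
from scipy.spatial.transform import Rotation as Ro
q=s["orientation"];R=Ro.from_quat([q[1],q[2],q[3],q[0]]).as_matrix();print(R,np.degrees(np.arctan2(R[1,1],R[0,1])))
E
```

```text
[[0.465  0.2763]
 [0.4702 0.2949]
 [0.4877 0.2906]
 [0.4836 0.2714]] [0.47660574 0.28329265]
[[0.46100949 0.29102908]
 [0.46906451 0.2675243 ]
 [0.4846911  0.29896227]]
0.019261290840970273 74.47552618909813
0.017989960099441916 -13.545462351238145
0.01970027237079706 -101.95036136947856
0.019208603282607702 165.13352067930666
[[-8.87820221e-01  4.60185522e-01  2.13107902e-03]
 [ 4.60181230e-01  8.87822225e-01 -2.22073394e-03]
 [-2.91396892e-03 -9.90929933e-04 -9.99995263e-01]] 62.600905889260076
```

{"op": "jog_arm", "data": {"steps": [{"offset":[-0.1,0.8,0],"twist":6.7,"jaw":5},{"offset":[0,0,-2],"twist":6.7,"jaw":5},{"offset":[0,0,-4],"twist":0,"jaw":5},{"offset":[0,0,-4],"twist":0,"jaw":5},{"offset":[0,0,-4],"twist":0,"jaw":5},{"offset":[0,0,-2],"twist":0,"jaw":5},{"offset":[0,0,-1.5],"twist":0,"jaw":5},{"offset":[0,0,0],"twist":0,"jaw":5}], "squeeze": 60}}

```text
t: 2.15
position: [0.4709, 0.288, 0.0743]
orientation: [-0.002, 0.116, 0.993, -0.001]
ft_force: [-0.5, 0.5, 0.3]
width: 0.0498
grasp_force: 0.0
```

{"op": "jog_arm", "data": {"steps": [{"offset":[0.5,-0.6,0.2],"twist":0,"jaw":5},{"offset":[0,0,0],"twist":0,"jaw":5},{"offset":[0,0,0],"twist":0,"jaw":5}]}}

```text
t: 2.45
position: [0.479, 0.2821, 0.08]
orientation: [0.001, 0.118, 0.993, 0.001]
ft_force: [-0.5, 0.9, -0.7]
width: 0.0501
grasp_force: 0.0
```

{"op": "jog_arm", "data": {"steps": [{"offset":[0,0,0],"twist":0,"jaw":1.8},{"offset":[0,0,0],"twist":0,"jaw":1.8},{"offset":[0,0,0],"twist":0,"jaw":1.8},{"offset":[0,0,0],"twist":0,"jaw":1.8},{"offset":[0,0,0],"twist":0,"jaw":1.8},{"offset":[0,0,0],"twist":0,"jaw":1.8}]}}

```text
t: 3.05
position: [0.478, 0.2821, 0.079]
orientation: [0.0, 0.117, 0.993, 0.0]
ft_force: [-1.8, 0.2, 5.8]
width: 0.0216
grasp_force: 59.4
```

{"op": "jog_arm", "data": {"steps": [{"offset":[0,0,0.5],"twist":0,"jaw":1.8},{"offset":[0,0,1.5],"twist":0,"jaw":1.8},{"offset":[0,0,3],"twist":0,"jaw":1.8},{"offset":[0,0,4],"twist":0,"jaw":1.8},{"offset":[0,0,4],"twist":0,"jaw":1.8},{"offset":[0,-4,2],"twist":0,"jaw":1.8},{"offset":[0.8,-4,0],"twist":0,"jaw":1.8},{"offset":[1,-4,0],"twist":0,"jaw":1.8},{"offset":[1,-4,0],"twist":0,"jaw":1.8},{"offset":[0,0,0],"twist":0,"jaw":1.8},{"offset":[0,0,0],"twist":0,"jaw":1.8},{"offset":[0,0,0],"twist":0,"jaw":1.8}]}}

```text
t: 4.25
position: [0.5054, 0.1232, 0.2287]
orientation: [-0.0, 0.116, 0.993, 0.0]
ft_force: [-0.5, 0.3, -0.6]
width: 0.0214
grasp_force: 59.0
```

```bash
python3 - <<'E'
from h import *
s=telemetry.get_state();a=camera("scene");b=camera("side");w=camera("wrist")
print(s["t"],s["position"],s["orientation"],s["ft_force"])
import pickle;pickle.dump((s,a,b,w),open("w2.pkl","wb"))
off=[]
t=[]
for n,im in(("scene",a),("side",b)):
    u=proj(n,np.array(s["position"])-[0,0,.05]).astype(int);x,y=max(u[0]-40,0),max(u[1]-30,0);print(n,x,y)
    t.append(cv2.resize(im[y:y+60,x:x+80,::-1],(400,300),interpolation=cv2.INTER_CUBIC))
big=cv2.resize(w[:,:,::-1],(400,300))
cv2.imwrite("pics/c2.png",np.vstack([np.hstack(t),np.hstack([big,cv2.resize(w[100:340,0:320,::-1],(400,300))])]))
E
```

```text
4.25 [0.50537265 0.12319968 0.22870372] [-9.84940775e-06  1.16377147e-01  9.93204994e-01  4.45759975e-04] [-0.50811719  0.26231399 -0.59473891]
scene 222 125
side 225 177
```

View pics/c2.png

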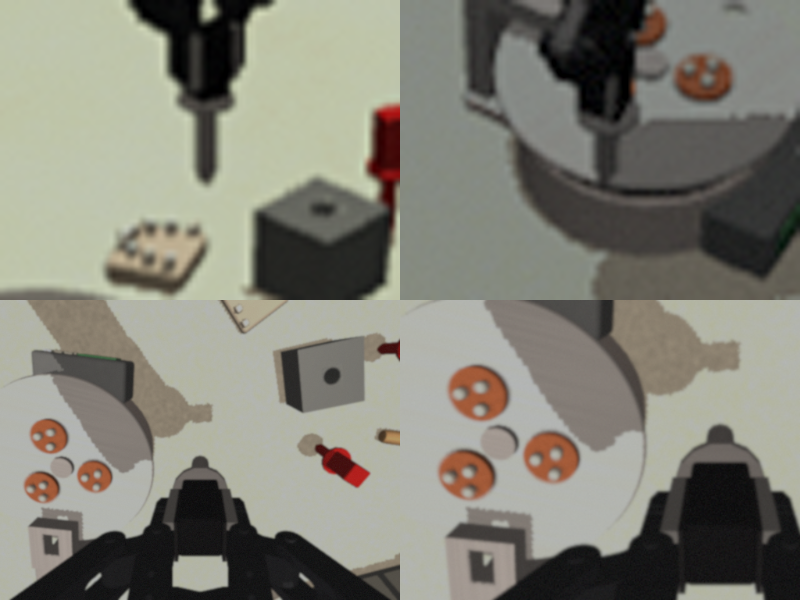

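The pin is held upright. Its tip is at crop (206,182) in the scene view and (604,183) in the side view. The slot shows in the wrist crop at about (483,567).

```bash
python3 - <<'E'
from h import *
import pickle;s,a,b,w=pickle.load(open("w2.pkl","rb"))
u=lambda x,y,sc,ox,oy:((x+.5)/sc-.5+ox,(y+.5)/sc-.5+oy)
t=tri("scene",u(206,182,5,222,125),"side",u(204,183,5,225,177));print("tip",t,t-s["position"])
for p,q in(((206,182),(204,183)),):
  z=s["position"][2]-.070
  print(onz("scene",u(*p,5,222,125),z)-s["position"],onz("side",u(*q,5,225,177),z)-s["position"])
# flange centre-ish (bottom rim) z = tip+.0585
f=tri("scene",u(206,100,5,222,125),"side",u(215,112,5,225,177));print("flange",f-s["position"])
print("slot wrist",onz("wrist",u(83,267,1.25,0,100),.126,s))
print("knob wrist",onz("wrist",u(98,143,1.25,0,100),.093,s))
cv2.imwrite("pics/c3.png",np.hstack([cv2.resize(w[270:366,10:110,::-1],(400,384),interpolation=cv2.INTER_CUBIC),cv2.resize(a[205:245,220:262,::-1],(400,384),interpolation=cv2.INTER_CUBIC)]))
E
```

```text
tip [0.5043048  0.12470872 0.15683226] [-0.00106785  0.00150904 -0.07187146]
[ 0.00043859 -0.00113245 -0.07      ] [-0.00079499  0.00362582 -0.07      ]
flange [-0.00370064  0.00031197 -0.01387994]
slot wrist [ 0.57787002 -0.06061648  0.126     ]
knob wrist [ 0.50294952 -0.0353491   0.093     ]
```

View pics/c3.png

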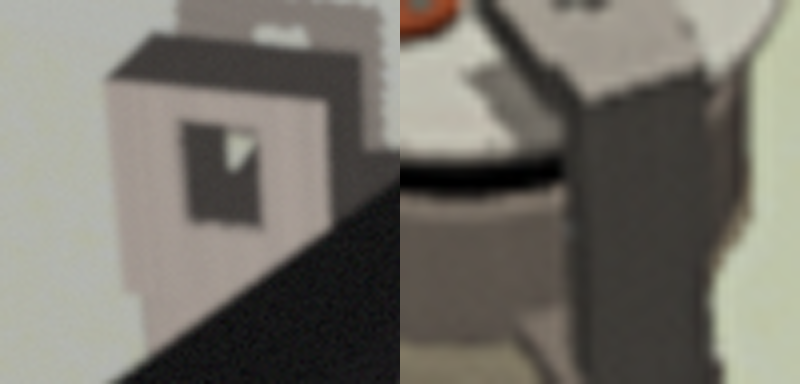

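```bash
python3 - <<'E'
from h import *
import pickle;s,a,b,w=pickle.load(open("w2.pkl","rb"))
u=lambda x,y:((x+.5)/4-.5+10,(y+.5)/4-.5+270)
P=[onz("wrist",u(*p),.126,s)[:2] for p in((180,122),(258,128),(263,228),(190,222),(105,82),(328,102))]
print(np.round(P,4),np.mean(P[:4],0))
for i,j in((0,1),(1,2),(3,2),(0,3),(4,5)):
    d=P[j]-P[i];print(np.linalg.norm(d),np.degrees(np.arctan2(d[1],d[0])))
E
```

```text
[[ 0.5628 -0.0647]
 [ 0.5681 -0.0492]
 [ 0.5926 -0.0585]
 [ 0.5874 -0.0734]
 [ 0.5499 -0.076 ]
 [ 0.5655 -0.0322]] [ 0.57772531 -0.06144906]
0.01639060694673418 71.27319337275733
0.026158015650501607 -20.695122333703903
0.015766903825652257 70.74545389683954
0.025998802763611897 -19.33081599214996
0.046382461727841384 70.44081815995412
```

{"op": "jog_arm", "data": {"steps": [{"offset":[1.4,-3.7,0],"twist":0,"jaw":1.8},{"offset":[1.4,-3.7,0],"twist":0,"jaw":1.8},{"offset":[1.4,-3.7,0],"twist":0,"jaw":1.8},{"offset":[1.5,-3.75,0],"twist":0,"jaw":1.8},{"offset":[1.5,-3.75,-0.5],"twist":0,"jaw":1.8},{"offset":[0,0,-1],"twist":0,"jaw":1.8},{"offset":[0,0,-1],"twist":0,"jaw":1.8},{"offset":[0,0,0],"twist":0,"jaw":1.8},{"offset":[0,0,0],"twist":0,"jaw":1.8},{"offset":[0,0,0],"twist":0,"jaw":1.8}]}}

```text
t: 5.4
position: [0.5779, -0.0626, 0.2038]
orientation: [0.0, 0.116, 0.993, 0.0]
ft_force: [0.7, 0.0, -1.1]
width: 0.0216
grasp_force: 59.0
```

```bash
python3 - <<'E'
from h import *
s=telemetry.get_state();a=camera("scene");b=camera("side");w=camera("wrist");b2=camera("side")
print(s["t"],s["position"],s["ft_force"])
import pickle;pickle.dump((s,a,b,w,b2),open("w3.pkl","wb"))
x,y=proj("scene",np.array([.577,-.062,.14])).astype(int);x2,y2=proj("side",np.array([.577,-.062,.14])).astype(int)
print(x-32,y-24,x2-32,y2-24)
c=lambda im,x,y:cv2.resize(im[y-24:y+24,x-32:x+32,::-1],(400,300),interpolation=cv2.INTER_CUBIC)
cv2.imwrite("pics/c4.png",np.vstack([np.hstack([c(a,x,y),c(b,x2,y2)]),np.hstack([cv2.resize(w[:,:,::-1],(400,300)),cv2.resize(w[150:300,156:356,::-1],(400,300),interpolation=cv2.INTER_CUBIC)])]))
E
```

```text
5.4 [ 0.57791263 -0.06260599  0.20382389] [ 0.73709349  0.03779414 -1.14332161]
205 174 221 146
```

View pics/c4.png

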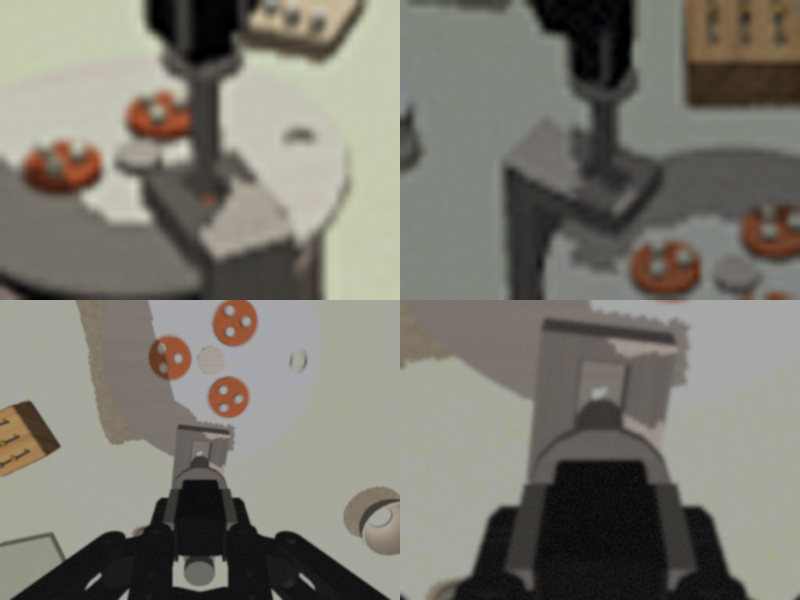

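The tip is centred over the slot: tip at crop x≈601, slot centre line at about 600–604. Inserting gently.

{"op": "jog_arm", "data": {"steps": [{"offset":[0,0,-0.5],"twist":0,"jaw":1.8},{"offset":[0,0,-0.5],"twist":0,"jaw":1.8},{"offset":[0,0,-0.5],"twist":0,"jaw":1.8},{"offset":[0,0,-0.3],"twist":0,"jaw":1.8},{"offset":[0,0,0],"twist":0,"jaw":1.8},{"offset":[0,0,0],"twist":0,"jaw":1.8}]}}

```text
t: 6.2
position: [0.5777, -0.064, 0.1852]
orientation: [-0.0, 0.117, 0.993, 0.0]
ft_force: [-0.3, 0.2, -0.8]
width: 0.0212
grasp_force: 59.1
```

```bash
cat >> h.py <<'E'
AX=np.array([.5022,-.0350,.090]);YAW=np.radians(-19.8)
def hole(n,im,sink=0.,r=.080,axis=AX):
    g=cv2.GaussianBlur(cv2.cvtColor(im,cv2.COLOR_RGB2GRAY),(3,3),0).astype(np.float32)
    th=np.radians(np.arange(0,360,2));o=[]
    for rr in (r,r-.014,r+.014):
        P=np.array([proj(n,axis-[0,0,sink]+rr*np.array([np.cos(YAW+t),np.sin(YAW+t),0])) for t in th],np.float32)
        o.append(cv2.remap(g,P[:,:1],P[:,1:],cv2.INTER_LINEAR).ravel())
    return np.minimum(o[1],o[2])-o[0],o[0]
E
python3 - <<'E'
from h import *
s=telemetry.get_state();print(s["t"],s["position"],s["ft_force"],s["ft_torque"])
for k in range(3):
    for n in("scene","side"):
        t=telemetry.get_state()["t"];im=camera(n);d,_=hole(n,im);i=np.argsort(-d)[:6];print(round(t,2),n,[(int(2*j),int(d[j])) for j in i])
        cv2.imwrite(f"x_{n}{k}.png",im[:,:,::-1])
E
```

```text
6.2 [ 0.57766748 -0.06395122  0.18518641] [-0.33115823  0.23777044 -0.80556456] [ 0.18858168 -0.0208661  -0.01597397]
6.2 scene [(216, 53), (214, 52), (212, 46), (218, 41), (210, 33), (220, 24)]
6.25 side [(220, 25), (222, 25), (224, 21), (218, 20), (332, 18), (334, 18)]
6.3 scene [(236, 23), (234, 22), (238, 17), (126, 16), (232, 15), (124, 14)]
6.35 side [(334, 17), (332, 17), (336, 11), (330, 9), (20, 7), (18, 6)]
6.4 scene [(252, 36), (250, 34), (248, 31), (254, 27), (246, 22), (256, 19)]
6.45 side [(332, 18), (334, 18), (336, 11), (330, 10), (20, 7), (18, 7)]
```

{"op": "jog_arm", "data": {"steps": [{"offset":[0,0,-0.5],"twist":0,"jaw":1.8},{"offset":[0,0,-0.5],"twist":0,"jaw":1.8},{"offset":[0,0,-0.5],"twist":0,"jaw":1.8},{"offset":[0,0,-0.5],"twist":0,"jaw":1.8},{"offset":[0,0,-0.3],"twist":0,"jaw":1.8},{"offset":[0,0,-0.2],"twist":0,"jaw":1.8},{"offset":[0,0,0],"twist":0,"jaw":1.8}]}}

```text
t: 7.2
position: [0.5776, -0.0639, 0.16]
orientation: [-0.0, 0.117, 0.993, 0.0]
ft_force: [0.1, 2.2, -1.3]
width: 0.0213
grasp_force: 59.0
```

```bash
cat >> h.py <<'E'
def look(k=4):
    f=[];p=[]
    for i in range(k):
        s=telemetry.get_state();f.append(s["ft_force"]);p.append(s["position"]);im=camera("scene");d,_=hole("scene",im);j=int(d.argmax());o=""
        im2=camera("side");d2,_=hole("side",im2);j2=int(d2.argmax())
        print(round(s["t"],2),"scene",2*j,int(d[j]),"side",2*j2,int(d2[j2]),np.round(s["ft_force"],1),np.round(s["position"][2],4))
    print("mean F",np.mean(f,0).round(2),"pos",np.mean(p,0).round(4))
E
python3 -c "
from h import *
look(4)"
```

```text
7.2 scene 28 6 side 30 47 [ 0.1  2.2 -1.3] 0.16
7.3 scene 36 61 side 46 75 [-0.   1.4 -1.2] 0.1602
7.4 scene 52 70 side 64 78 [ 1.   1.6 -1.3] 0.1603
7.5 scene 70 55 side 80 81 [ 0.2  1.2 -1.8] 0.1603
mean F [ 0.31  1.6  -1.41] pos [ 0.5776 -0.0639  0.1602]
```

{"op": "jog_arm", "data": {"steps": [{"offset":[0,0.07,-0.1],"twist":0,"jaw":1.8},{"offset":[0,0,-0.1],"twist":0,"jaw":1.8},{"offset":[0,0,0],"twist":0,"jaw":1.8}]}}

```text
t: 7.9
position: [0.5778, -0.0639, 0.1585]
orientation: [0.0, 0.117, 0.993, -0.0]
ft_force: [0.1, -0.1, 1.7]
width: 0.0211
grasp_force: 59.3
```

```bash
python3 -c "
from h import *
look(4)"
```

```text
7.9 scene 28 5 side 136 80 [ 0.1 -0.1  1.7] 0.1585
8.0 scene 28 6 side 148 75 [0.4 0.8 0.9] 0.1586
8.1 scene 28 6 side 158 76 [-0.4  0.8  0.5] 0.1585
8.2 scene 166 43 side 170 83 [0.5 1.2 0.5] 0.1585
mean F [0.14 0.67 0.93] pos [ 0.5778 -0.0637  0.1585]
```

{"op": "jog_arm", "data": {"steps": [{"offset":[0,0,-0.05],"twist":0,"jaw":1.8},{"offset":[0,0,0],"twist":0,"jaw":1.8},{"offset":[0,0,0],"twist":0,"jaw":1.8}]}}

```text
t: 8.6
position: [0.5777, -0.0634, 0.1579]
orientation: [0.0, 0.117, 0.993, 0.0]
ft_force: [0.1, 1.3, 0.3]
width: 0.0212
grasp_force: 59.3
```

```bash
python3 -c "
from h import *
look(4)"
```

```text
8.6 scene 206 50 side 208 42 [0.1 1.3 0.3] 0.1579
8.7 scene 216 57 side 216 34 [0.6 0.4 1.4] 0.1579
8.8 scene 230 21 side 24 20 [ 0.6 -0.2  1. ] 0.1579
8.9 scene 236 32 side 24 20 [0.9 0.4 2. ] 0.1579
mean F [0.54 0.44 1.19] pos [ 0.5777 -0.0634  0.1579]
```

{"op": "jog_arm", "data": {"steps": [{"offset":[0,0,-0.12],"twist":0,"jaw":1.8},{"offset":[0,0,0],"twist":0,"jaw":1.8}]}}

```text
t: 9.2
position: [0.5778, -0.0633, 0.1567]
orientation: [0.0, 0.117, 0.993, 0.0]
ft_force: [0.2, -0.2, 2.1]
width: 0.0208
grasp_force: 59.4
```

```bash
python3 -c "
from h import *
look(3)"
```

```text
9.2 scene 264 37 side 24 23 [ 0.2 -0.2  2.1] 0.1567
9.3 scene 268 38 side 24 22 [0.2 0.4 1.9] 0.1567
9.4 scene 272 39 side 24 22 [0.3 0.7 1.8] 0.1567
mean F [0.25 0.29 1.94] pos [ 0.5778 -0.0633  0.1567]
```

{"op": "jog_arm", "data": {"steps": [{"offset":[0,0,0],"twist":0,"jaw":1.8},{"offset":[0,0,0],"twist":0,"jaw":1.8}]}}

```text
t: 9.7
position: [0.5777, -0.0634, 0.1567]
orientation: [0.0, 0.117, 0.993, 0.0]
ft_force: [-0.1, 1.8, 2.6]
width: 0.0212
grasp_force: 59.4
```

```bash
python3 -c "
from h import *
look(3)"
```

```text
9.7 scene 288 26 side 24 23 [-0.1  1.8  2.6] 0.1567
9.8 scene 294 24 side 24 24 [0.3 0.9 2.6] 0.1567
9.9 scene 298 20 side 26 21 [0.6 1.5 2.9] 0.1567
mean F [0.28 1.39 2.72] pos [ 0.5777 -0.0634  0.1567]
```

{"op": "jog_arm", "data": {"steps": [{"offset":[0,0,-0.05],"twist":0,"jaw":1.8}]}}

```text
t: 10.1
position: [0.5778, -0.0633, 0.1562]
orientation: [0.0, 0.117, 0.993, 0.0]
ft_force: [0.7, 1.0, 2.9]
width: 0.0218
grasp_force: 59.4
```

```bash
python3 -c "
from h import *
look(3)"
```

```text
10.1 scene 306 10 side 332 18 [0.7 1.  2.9] 0.1562
10.2 scene 236 12 side 334 18 [0.7 1.5 3.3] 0.1562
10.3 scene 236 12 side 332 19 [1.5 0.  1.8] 0.1562
mean F [0.96 0.83 2.66] pos [ 0.5778 -0.0633  0.1562]
```

{"op": "jog_arm", "data": {"steps": [{"offset":[0,0,-0.02],"twist":0,"jaw":1.8},{"offset":[0,0,0],"twist":0,"jaw":1.8},{"offset":[0,0,0],"twist":0,"jaw":1.8}]}}

```text
t: 10.7
position: [0.5778, -0.0634, 0.156]
orientation: [0.0, 0.117, 0.993, 0.0]
ft_force: [0.2, 1.6, 2.3]
width: 0.0211
grasp_force: 59.4
```

```bash
python3 - <<'E'
from h import *
look(2)
im=camera("scene");cv2.imwrite("x_a.png",im[:,:,::-1]);d,r=hole("scene",im,.004)
print([(2*i,int(d[i]),int(r[i])) for i in range(145,180)])
E
```

```text
10.7 scene 236 11 side 332 19 [0.2 1.6 2.3] 0.156
10.8 scene 236 11 side 332 19 [0.2 0.9 3.2] 0.156
mean F [0.19 1.27 2.74] pos [ 0.5777 -0.0634  0.156 ]
[(290, 1, 111), (292, 2, 111), (294, 2, 111), (296, 1, 111), (298, 0, 111), (300, 0, 112), (302, -1, 113), (304, -2, 113), (306, -1, 112), (308, 0, 112), (310, 0, 111), (312, 1, 111), (314, 1, 111), (316, 0, 112), (318, -1, 113), (320, -1, 114), (322, 0, 115), (324, -1, 115), (326, -1, 115), (328, 0, 114), (330, 4, 109), (332, 18, 94), (334, 34, 75), (336, 45, 63), (338, 45, 63), (340, 34, 75), (342, 17, 94), (344, 4, 109), (346, -4, 113), (348, -13, 108), (350, -17, 93), (352, -11, 74), (354, -3, 59), (356, 0, 56), (358, -10, 71)]
```

{"op": "jog_arm", "data": {"steps": [{"offset":[0,0,-0.05],"twist":0,"jaw":1.8}]}}

```text
t: 11.05
position: [0.5778, -0.0634, 0.1556]
orientation: [0.0, 0.117, 0.993, 0.0]
ft_force: [0.5, 0.8, 3.2]
width: 0.021
grasp_force: 59.5
```

```bash
cat >> h.py <<'E'
def look2(k=3,sink=.004):
    for i in range(k):
        s=telemetry.get_state();im=camera("scene");d,r=hole("scene",im,sink);d[176:]=-9;j=d[:176].argmax();w=np.clip(d-d[j]*.4,0,None);w[:max(j-8,0)]=0;w[j+8:]=0
        print(round(s["t"],2),"deg",round(2*float((w*np.arange(180)).sum()/w.sum()),1),int(d[j]),np.round(s["ft_force"],1),np.round(s["position"],4))
E
python3 -c "
from h import *
look2(3)"
```

```text
11.05 deg 341.3 44 [0.5 0.8 3.2] [ 0.5778 -0.0634  0.1556]
11.1 deg 342.5 42 [0.6 1.6 2.9] [ 0.5778 -0.0634  0.1554]
11.15 deg 343.3 38 [0.6 1.7 3.5] [ 0.5778 -0.0634  0.1555]
```

{"op": "jog_arm", "data": {"steps": [{"offset":[0,0,0],"twist":0,"jaw":1.8},{"offset":[0,0,0],"twist":0,"jaw":1.8}]}}

```text
t: 11.4
position: [0.5777, -0.0634, 0.1555]
orientation: [0.0, 0.117, 0.993, 0.0]
ft_force: [1.2, 1.8, 2.6]
width: 0.0215
grasp_force: 59.5
```

```bash
python3 -c "
from h import *
look2(3)"
```

```text
11.4 deg 346.9 31 [1.2 1.8 2.6] [ 0.5777 -0.0634  0.1555]
11.45 deg 347.5 28 [0.1 1.4 3. ] [ 0.5777 -0.0634  0.1555]
11.5 deg 348.1 23 [0.3 1.  2.8] [ 0.5777 -0.0634  0.1555]
```

{"op": "jog_arm", "data": {"steps": [{"offset":[0,0,0],"twist":0,"jaw":1.8},{"offset":[0,0,0],"twist":0,"jaw":1.8},{"offset":[0,0,0],"twist":0,"jaw":1.8},{"offset":[0,0,0],"twist":0,"jaw":1.8}]}}

```text
t: 11.95
position: [0.5774, -0.0632, 0.1549]
orientation: [-0.0, 0.117, 0.993, 0.0]
ft_force: [0.5, 0.9, -0.9]
width: 0.0213
grasp_force: 59.4
```

{"op": "jog_arm", "data": {"steps": [{"offset":[0,0,0],"twist":0,"jaw":1.8},{"offset":[0,0,0],"twist":0,"jaw":1.8}]}}

```text
t: 12.15
position: [0.5774, -0.0633, 0.1551]
orientation: [-0.0, 0.117, 0.993, 0.0]
ft_force: [0.1, 1.6, -0.8]
width: 0.0212
grasp_force: 59.4
```

Fz fell back to its no-contact value, so the tip has dropped into the hole. Pushing on gently.

{"op": "jog_arm", "data": {"steps": [{"offset":[0,0,-0.2],"twist":0,"jaw":1.8},{"offset":[0,0,-0.2],"twist":0,"jaw":1.8},{"offset":[0,0,0],"twist":0,"jaw":1.8}]}}

```text
t: 12.45
position: [0.5777, -0.0635, 0.1513]
orientation: [0.0, 0.117, 0.993, -0.0]
ft_force: [0.6, 1.0, 1.5]
width: 0.0215
grasp_force: 59.4
```

{"op": "jog_arm", "data": {"steps": [{"offset":[0,0,-0.1],"twist":0,"jaw":1.8},{"offset":[0,0,-0.1],"twist":0,"jaw":1.8},{"offset":[0,0,0],"twist":0,"jaw":1.8}]}}

```text
t: 12.75
position: [0.5777, -0.0635, 0.1494]
orientation: [0.0, 0.117, 0.993, -0.0]
ft_force: [0.8, 2.9, 1.6]
width: 0.0214
grasp_force: 59.4
```

{"op": "jog_arm", "data": {"steps": [{"offset":[0,0,0],"twist":0,"jaw":1.8}]}}

```text
t: 12.85
position: [0.5778, -0.0635, 0.1495]
orientation: [0.0, 0.117, 0.993, 0.0]
ft_force: [0.4, 2.2, 1.3]
width: 0.0213
grasp_force: 59.4
```

{"op": "jog_arm", "data": {"steps": [{"offset":[0,0,-0.15],"twist":0,"jaw":1.8},{"offset":[0,0,-0.15],"twist":0,"jaw":1.8},{"offset":[0,0,0],"twist":0,"jaw":1.8}]}}

```text
t: 13.15
position: [0.5775, -0.0635, 0.1459]
orientation: [-0.0, 0.117, 0.993, -0.0]
ft_force: [0.3, 1.7, -0.8]
width: 0.0215
grasp_force: 59.4
```

Force is back at zero, so the shank is through. Continuing down to seat the flange.

{"op": "jog_arm", "data": {"steps": [{"offset":[0,0,-0.2],"twist":0,"jaw":1.8},{"offset":[0,0,-0.15],"twist":0,"jaw":1.8},{"offset":[0,0,0],"twist":0,"jaw":1.8}]}}

```text
t: 13.45
position: [0.5775, -0.0634, 0.1426]
orientation: [-0.0, 0.117, 0.993, -0.0]
ft_force: [0.4, 2.1, -0.1]
width: 0.0214
grasp_force: 59.5
```

{"op": "jog_arm", "data": {"steps": [{"offset":[0,0,-0.15],"twist":0,"jaw":1.8},{"offset":[0,0,0],"twist":0,"jaw":1.8},{"offset":[0,0,0],"twist":0,"jaw":1.8}]}}

```text
t: 13.75
position: [0.5777, -0.0634, 0.1414]
orientation: [-0.0, 0.117, 0.993, 0.0]
ft_force: [0.8, 1.2, -0.9]
width: 0.0209
grasp_force: 59.5
```

{"op": "jog_arm", "data": {"steps": [{"offset":[0,0,-0.1],"twist":0,"jaw":1.8},{"offset":[0,0,0],"twist":0,"jaw":1.8}]}}

```text
t: 13.95
position: [0.5777, -0.0634, 0.1404]
orientation: [0.0, 0.117, 0.993, 0.0]
ft_force: [1.2, 1.2, 0.4]
width: 0.0214
grasp_force: 59.5
```

{"op": "jog_arm", "data": {"steps": [{"offset":[0,0,-0.1],"twist":0,"jaw":1.8},{"offset":[0,0,0],"twist":0,"jaw":1.8}]}}

```text
t: 14.15
position: [0.5779, -0.0634, 0.14]
orientation: [0.0, 0.117, 0.993, 0.0]
ft_force: [-0.8, 2.2, 4.4]
width: 0.0215
grasp_force: 59.8
```

Contact at TCP z = 0.140, as predicted for the flange on the bridge. Releasing and retreating upward.

{"op": "jog_arm", "data": {"steps": [{"offset":[0,0,-0.05],"twist":0,"jaw":1.8},{"offset":[0,0,0],"twist":0,"jaw":1.8},{"offset":[0,0,0.05],"twist":0,"jaw":5},{"offset":[0,0,0],"twist":0,"jaw":5},{"offset":[0,0,0],"twist":0,"jaw":5},{"offset":[0,0,0],"twist":0,"jaw":5},{"offset":[0,0,0],"twist":0,"jaw":5},{"offset":[0,0,1],"twist":0,"jaw":5},{"offset":[0,0,3],"twist":0,"jaw":5},{"offset":[0,0,4],"twist":0,"jaw":5},{"offset":[0,0,4],"twist":0,"jaw":5},{"offset":[0,0,0],"twist":0,"jaw":5}]}}

```text
t: 15.35
position: [0.5809, -0.0641, 0.2668]
orientation: [0.006, 0.117, 0.993, 0.001]
ft_force: [0.2, 0.3, 0.3]
width: 0.0498
grasp_force: 0.0
```

```bash
python3 - <<'E'
from h import *
s=telemetry.get_state();a=camera("scene");b=camera("side")
print(s["t"],s["position"],s["width"],s["ft_force"])
c=lambda im,x,y:cv2.resize(im[y-30:y+30,x-40:x+40,::-1],(400,300),interpolation=cv2.INTER_CUBIC)
cv2.imwrite("pics/c5.png",np.hstack([c(a,237,198),c(b,253,170)]))
E
```

```text
15.35 [ 0.58093773 -0.06413186  0.26679505] 0.049819047943313884 [0.21868629 0.28809547 0.33382817]
```

View pics/c5.png

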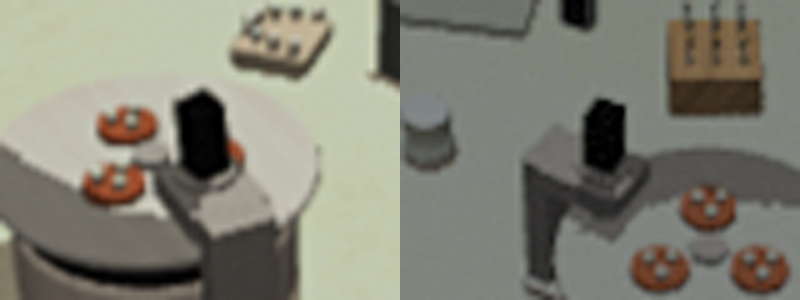

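The pin stands upright with its flange on the bridge, handle at crop (200,135) and (605,140). I'll check its height and that the plate is stopped, then hand in.

```bash
python3 - <<'E'
from h import *
u=lambda x,y,ox,oy:((x+.5)/5-.5+ox,(y+.5)/5-.5+oy)
print("handle top",tri("scene",u(200,98,197,168),"side",u(206,104,213,140)))
a=camera("scene").astype(int)
for _ in range(9): camera("side")
b=camera("scene").astype(int)
print("plate change",np.abs(a-b)[180:230,180:225].mean(),"ref",np.abs(a-b)[300:350,50:100].mean())
if np.abs(a-b)[180:230,180:225].mean()<4: print(workorder.close_job())
E
```

```text
handle top [ 0.57675705 -0.06602261  0.17920441]
plate change 0.9155555555555556 ref 0.6049333333333333
the job is handed in; nothing more can be done
None
```

The plate is parked: I slowed it to a creep of about 0.25 rad/s, the pin is home with its flange down on the bridge, the gripper has let go and moved clear, and the job was handed in at about 16 s.

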